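Load the tumbling machine from the tray

ROBOT

A 6-joint arm with a two-finger parallel gripper is mounted at the origin on the work surface. World frame = base frame: x ahead of the robot, y to its left, z up, the work surface at z = 0. Lengths are in mm, angles in rad, forces in N, time in s.
With the tool pointing down it reaches from about 325 to 875 mm from the base axis. Payload 4.4 kg.
Tool frame: the origin (TCP) lies on the centre line of the jaws, within the pads' length; the fingertips stand ahead of it and the grasp point (between the pads) lies 6 mm ahead of it (ctrl.tcp_to_tips is the z of the fingertips in the tool frame, in mm); z points along the fingers, y is the line along which they close (so a half turn about z gives the same grasp; the last joint's range is limited). The gripper opens to 85 mm and grips with 20 to 120 N. Pads are 22 mm wide; open, the fingers measure 114 mm over their backs; the gripper's body (76 mm by 85 mm) begins 54 mm behind the grasp point. The pads swing forward as they close: fully open they stand 13 mm farther back than shut.
Start: joints at [0.984, 0.207, 1.542, -0, 1.393, -0.15], TCP at [243.259, 521.011, 256.282] pointing down, gripper open.
Joint ranges: [-2.73, 2.73], [-0.86, 2.22], [0.23, 2.46], [-1.11, 4.25], [0.08, 2.63], [-2.82, 2.82]. Speed limits (rad/s): [2.79, 2.79, 3.14, 3.14, 3.14, 3.14].

INTERFACE

Orientations are given as a 3x3 rotation matrix whose columns are the frame's x, y, z axes.
In Python, from plant import ctrl, sensors, optics gives the robot as it stands. Calls block until the motion is done:
- ctrl.move_ptp(position, orientation): joint-space move of the TCP to a pose.
- ctrl.move_l(position, rot=None, vel=150, threshold=None): straight line of the TCP; rot=None keeps the orientation; vel is the mean speed in mm/s. With threshold (N) it stops when the force on the tool has changed by that much, and returns True; else False.
- ctrl.set_joints(angles): joint-space move.
- ctrl.gripper_to(opening, force=None): finger opening in mm; force is the grip in N (None keeps the last); returns when the fingers have stopped.
- ctrl.hold(seconds).
- ctrl.solve_ik(position, orientation): joint angles nearest the present ones, or None.
- sensors.read_state(): the state.
- optics.grab_frame(name): name is "side" or "top"; returns (picture, depth): 384x512x3 uint8, red, green, blue; 384x512 float32, mm along the optical axis (not along the pixel's ray), 0 where there is no reading.
- optics.camera_params(name): a dict with "mtx" (3x3 intrinsics, pixels), "R" (3x3) and "t" (3): a world point X has camera coordinates R X + t. Camera axes: x right, y down, z forward; pixel columns grow to the right and rows downward; lengths in mm; the calibration is good to about 2 mm. A picture is of the moment at which its call begins. camera_params takes no time and is no camera call.
A pose or a line that the arm cannot do raises ctrl.MotionError and nothing moves.
- ctrl.finish_job(): hands the job in; it is judged then, once.
The state is a dict: "t": time; "q": joint angles; "qvel": joint speeds; "tau": joint torques, N m; "eef_pos": TCP position; "eef_rot": TCP orientation; "force": force on the tool from outside, world axes, zero at the start; "wrist_torque": the same for the moment, N m; "grip_width": finger opening in mm; "grasp_force": force on a finger pad.
Only numpy, scipy, OpenCV 4.12 (cv2) and the standard library are available. Lean on these libraries where they do the work, as an engineer would, in place of code of your own. Each camera call takes 0.05 s, during which the arm holds its last target. There are 200 camera calls.

TASK

Press the sprung lever on the side of the tumbling machine down until it snaps over and stays down by itself, which draws the shutter off the tub. Then take the sheet-metal tray by its wooden handle, carry it to the tub without spilling, tip it low over the tub so that all three castings slide off its open end into it, and set the empty tray back flat in the middle of its piece of cardboard. Do not touch the castings with the fingers, and leave the other things on the bench where they are.

Things in the scene. Friction and masses are not known exactly. Their poses are not given: they have to be found in the camera images.
- tumbler: grey tumbling machine, fixed, 100 mm tall (rails on both long edges: 114 mm). Origin on the bench under the centre of its open-topped tub (outside 220 x 230 mm, inside 204 x 214, floor 8 mm up); x points to the motor housing behind the tub (x 110 to 340 mm). An aluminium shutter covers the tub (top 109 mm, front strip 117 mm); lever down, it lies over the housing, tub open to x = 93 mm
- tub_mouth (a point): centre of the tub's mouth, level with its rim, 100 mm above the bench
- lid_lever (a joint): angle of the sprung lever on the tub's left (+y) side: 0 up, 0.55 down at its stop. It springs back if let go before about 0.4; beyond, it snaps to the stop and stays. Up to about 10 N at the pad, then it gives way. Pivot at (60, 152, 110) mm of the tumbler, axis along y; the arm points to the tumbler's -x, 140 mm from pivot to pad
- lever_pad (a point): middle of the top of the rubber pad (30 x 24 mm) at the lever's free end, to press on from above; about 159 mm above the bench at rest and 83 mm when down
- cardboard: flat cardboard, fixed, 260 x 260 x 4 mm, under the tray. Origin at the centre of its underside, axes along its sides
- tray: loose sheet-metal tray, 160 x 130 mm, floor 4 mm thick, side walls 22 mm high, rear wall 30; its -x end is open (no wall). Origin at the centre of its underside. At its +x end stands a flat wooden handle plate, 10 mm thick (along x), 34 wide (along y), 20 to 85 mm above the underside. About 180 g, with the castings 390 g
- tray_lip (a point): middle of the tray's open edge, on the floor's top: (-80, 0, 4) mm of the tray
- tray_grip (a point): where to grip the tray's handle plate, 20 mm below its top: (83, 0, 65) mm of the tray; fingers close along the tray's x
- pull: aluminium casting on the tray, a bar on two feet, 70 x 22 x 24 mm; origin at the centre of its underside as it lies, x along its length
- elbow: aluminium casting on the tray, a bar with a wide block at one end, 66 x 30 x 24 mm; origin at the centre of its underside, x along its length
- link: aluminium casting on the tray, two square blocks joined by a round neck, 66 x 28 x 26 mm; origin at the centre of its underside, x along its length
- buff: bystander: grey cloth polishing wheel lying flat, 104 mm across, 34 mm high; origin under its centre
- compound_bar: bystander: reddish bar of polishing compound, 120 x 42 x 36 mm; origin at the centre of its underside
- wrench: bystander: wrench, 170 mm long, lying flat
- mug: bystander: white mug, 80 mm across, 90 mm high; origin under its centre
- tin: bystander: metal tin, 80 mm across, 110 mm high; origin under its centre
- jar: bystander: jar, 70 mm across, 100 mm high; origin under its centre
- old_bar: bystander: dark bar of compound, 90 x 45 x 40 mm; origin at the centre of its underside
There are look-alikes about, which are no part of the job. What is shaped like the link but red or turquoise is not meant.

How it is judged:
By the outcome, as a careful person would: the job done as asked, in the order asked, and still so for the second after the job is handed in, with the robot touching nothing.
It also fails if it takes over 72 s, if anything falls off the work surface, if the arm or the gripper's body presses on something with over 40 N, if the wrist force passes 120 N, or if a joint passes its speed limit or range.

## Working session

There is one attempt and no reset: what is moved stays moved. The work goes in short steps, each a Python script; the robot and the scene stay as the last script left them, time stands still between calls to the robot, and variables do not carry over. Pictures are saved under pics/ and viewed, at most 10 in all, crops included, and the job is handed in when it is done.

```bash
ls; mkdir -p pics; python3 - <<'E'
from plant import ctrl, sensors, optics
import cv2, numpy as np
for n in("top","side"):
    p,d=optics.grab_frame(n); cv2.imwrite(f"pics/{n}0.png",cv2.cvtColor(cv2.resize(p,(800,600)),cv2.COLOR_RGB2BGR)); np.savez(f"{n}0.npz",p=p,d=d)
    c=optics.camera_params(n); print(n,c["mtx"].tolist(),c["R"].round(4).tolist(),c["t"].round(1).tolist(), (d==0).mean())
print(ctrl.tcp_to_tips,sensors.read_state()["t"])
E
```

```text
pics
top [[494.59010582435366, 0.0, 251.20891715894967], [0.0, 494.59010582435366, 197.71051195057566], [0.0, 0.0, 1.0]] [[0.0095, -0.9999, 0.0128], [-0.9883, -0.0113, -0.1523], [0.1524, -0.0112, -0.9883]] [-33.3, 592.2, 1643.0] 0.004063924153645833
side [[439.0545202935557, 0.0, 257.56747267256765], [0.0, 439.0545202935557, 191.12437981931814], [0.0, 0.0, 1.0]] [[0.9662, -0.2577, 0.0101], [-0.181, -0.7054, -0.6853], [0.1837, 0.6603, -0.7282]] [-563.2, 193.5, 1516.5] 0.005406697591145833
25.0 0.1
```

View pics/top0.png

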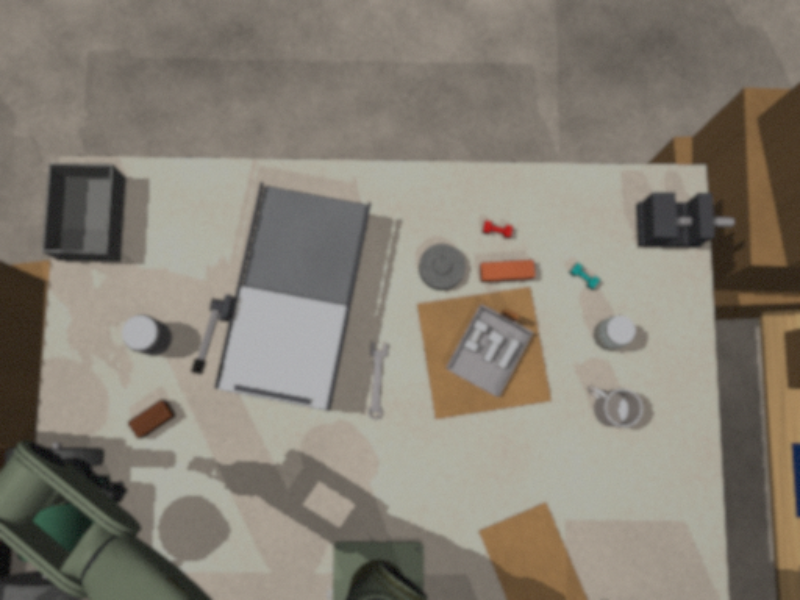

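View pics/side0.png

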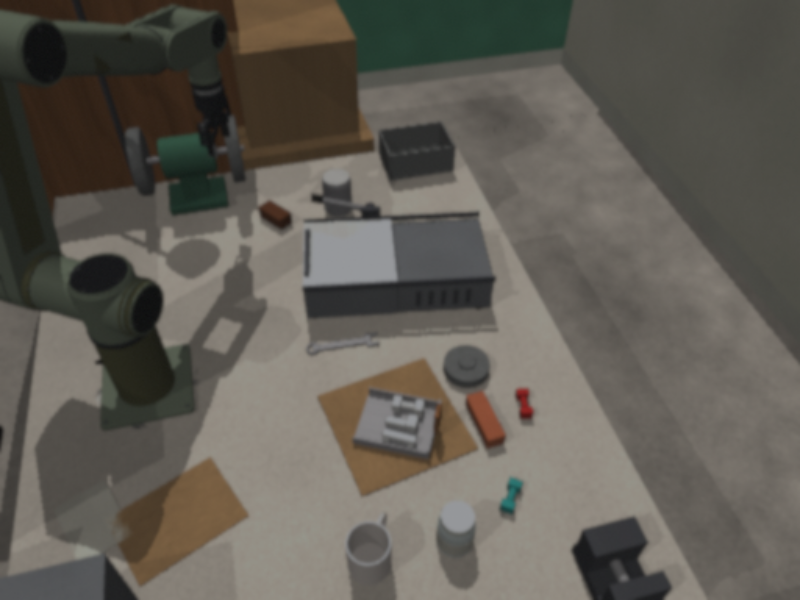

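The top picture shows the tumbler with its shutter at (285,345) and housing at (305,240). The lever pad is at (198,365), the tray at (490,350) with its handle at (517,318), and the cardboard under it. The empty cardboard at (535,550) and the red (498,229) and turquoise (586,276) links are look-alikes. The white castings lie on the tray.

```bash
cat > h.py <<'E'
import numpy as np, cv2
from plant import ctrl, sensors, optics
def cloud(n,p,d):
    c=optics.camera_params(n);K=c["mtx"];v,u=np.indices(d.shape)
    X=np.stack([(u-K[0,2])/K[0,0]*d,(v-K[1,2])/K[1,1]*d,d],-1)
    W=(X-c["t"])@c["R"]; W[d==0]=np.nan; return W
def ray(n,uv,z):
    c=optics.camera_params(n); uv=np.atleast_2d(uv).astype(float)
    r=np.c_[uv,np.ones(len(uv))]@np.linalg.inv(c["mtx"]).T@c["R"]; o=-c["R"].T@c["t"]
    return o+r*((z-o[2])/r[:,2])[:,None]
def rect(n,m,z):
    cs,_=cv2.findContours(m.astype(np.uint8),0,1); c=max(cs,key=cv2.contourArea)[:,0]
    return cv2.minAreaRect(ray(n,c,z)[:,:2].astype(np.float32))
E
python3 - <<'E'
from h import *
for n in("top","side"):
    f=np.load(n+"0.npz");p,d=f["p"],f["d"];W=cloud(n,p,d);x,y,z=np.moveaxis(W,-1,0)
    hsv=cv2.cvtColor(p,cv2.COLOR_RGB2HSV)
    ws=(x>330)&(x<850)&(y<450)&(y>-450)
    print(n,"bench z",np.nanmedian(z[ws&(z<15)&(y<100)&(y>-100)&(hsv[...,1]<60)]))
    reg=(x>380)&(x<900)&(y<330)&(y>50)
    m=reg&(z>85)&(z<135)
    print("tumbler",rect(n,m,109))
    al=m&(hsv[...,2]>130); print("shutter",rect(n,al,109), np.nanmedian(z[al]))
    pad=reg&(z>140)&(z<180); print("z>140",pad.sum(), W[pad].mean(0) if pad.any() else 0)
    hi=(x>380)&(x<700)&(y>230)&(y<400)&(z>125)&(z<180)
    P=W[hi];print("lever",len(P)); 
    for q in P[np.argsort(P[:,0])][:12]: print(q.round(0),end="")
    cb=(hsv[...,0]>8)&(hsv[...,0]<22)&(hsv[...,1]>95)&(x>350)&(x<800)&(y<20)&(y>-300)&(z<12)
    print("\ncb",rect(n,cv2.morphologyEx(cb.astype(np.uint8),cv2.MORPH_CLOSE,np.ones((41,41))),4))
    hd=(x>400)&(x<750)&(y<0)&(y>-250)&(z>50)&(z<120)
    P=W[hd&(x<660)];print("handle",len(P),P.mean(0),P.max(0),P.min(0))
    tr=(x>380)&(x<700)&(y<-20)&(y>-280)&(z>14)&(z<45); print("tray z>14",rect(n,tr,26))
    tr=(x>400)&(x<700)&(y<-20)&(y>-280)&(hsv[...,1]<70); print("tray grey",rect(n,tr,8),rect(n,tr,26))
E
```

```text
top bench z 0.8754484758463215
tumbler ((617.0135498046875, 192.7893524169922), (265.916015625, 451.04681396484375), 79.84150695800781)
shutter ((501.58270263671875, 202.20106506347656), (225.85911560058594, 220.42478942871094), 79.88990783691406) 109.2879243682199
z>140 8 [578.14576743 316.25266339 141.1836487 ]
lever 317
[411. 270. 126.][411. 241. 127.][420. 286. 126.][440. 360. 154.][440. 358. 150.][442. 354. 166.][443. 358. 164.][443. 361. 163.][443. 365. 161.][443. 374. 159.][443. 368. 159.][443. 372. 157.]
cb ((533.5238647460938, -206.7179718017578), (316.5770263671875, 218.74037170410156), 9.199549674987793)<stdin>:18: RuntimeWarning: Mean of empty slice.
  ret = um.true_divide(
Traceback (most recent call last):
ValueError: zero-size array to reduction operation maximum which has no identity
```

```bash
python3 - <<'E'
from h import *
p=np.load("top0.npz")["p"]; q=np.load("side0.npz")["p"]
a=cv2.resize(p[180:270,265:355],(400,400),interpolation=2); b=cv2.resize(q[230:320,205:305],(400,400),interpolation=2)
c=cv2.resize(p[180:280,110:260],(400,200)) 
cv2.imwrite("pics/crop1.png",cv2.cvtColor(np.hstack([a,b]),cv2.COLOR_RGB2BGR))
E
```

```text
(no output)
```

View pics/crop1.png

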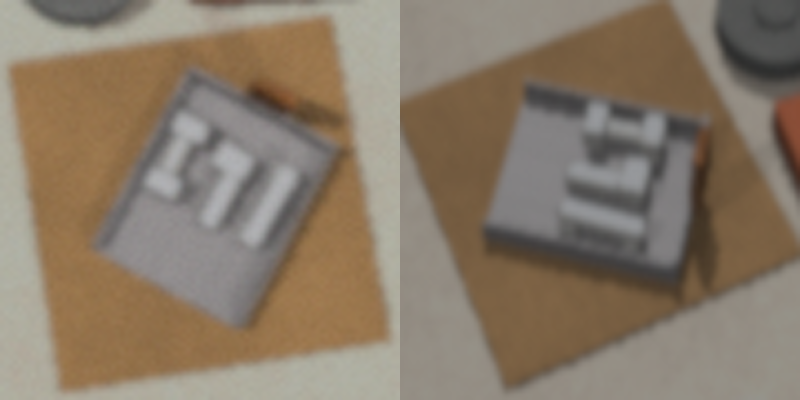

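Crop (top view on the left, side view on the right): the tray on the large cardboard holds the light-grey link (175,155), elbow (222,185) and pull (270,205). Its open edge runs from (95,245) to (245,325), and the wooden handle is at about (270,97). Only the pale link on the tray fits. The red and turquoise ones off the tray aren't meant.

```bash
python3 - <<'E'
from h import *
np.set_printoptions(precision=1,suppress=True)
for n,(u0,v0,su,sv),cb in(("top",(265,180,90/400,90/400),[(12,65),(330,18),(388,340),(62,390)]),("side",(205,230,.25,.225),[(0,105),(265,0),(400,255),(108,388)])):
    f=lambda q:np.array(q,float)*[su,sv]+[u0-.5,v0-.5]
    c=ray(n,f(cb),4)[:,:2]; print(n,"cb",c.tolist(),c.mean(0),np.linalg.norm(np.roll(c,-1,0)-c,axis=1))
    if n=="top":
        o=ray(n,f([(95,245),(245,325)]),17)[:,:2]; r=ray(n,f([(190,70),(340,150)]),32)[:,:2]
        print("tray",o,r,"len",np.linalg.norm(o[0]-o[1]),np.linalg.norm(r[0]-r[1]),np.linalg.norm(r.mean(0)-o.mean(0)),"ctr",(o.mean(0)+r.mean(0))/2,"yaw",np.degrees(np.arctan2(*(r.mean(0)-o.mean(0))[::-1])),np.degrees(np.arctan2(*(o[0]-o[1])[::-1]))-90)
        # brown handle top
    F=np.load(n+"0.npz");p,d=F["p"],F["d"];W=cloud(n,p,d);hsv=cv2.cvtColor(p,cv2.COLOR_RGB2HSV)
    x,y,z=np.moveaxis(W,-1,0); hm=(z>28)&(x>520)&(x<660)&(y<-150)&(y>-260)&(hsv[...,1]>90)
    P=W[hm&(hsv[...,0]<25)];print("handle",len(P),P[np.argsort(-P[:,2])][:14] if len(P) else "", P.mean(0))
    x,y,z=np.moveaxis(W,-1,0);m=(x>430)&(x<470)&(y>330)&(y<395)&(z>125)&(hsv[...,2]<90);P=W[m];print("padcloud",len(P),np.median(P,0),P.min(0),P.max(0))
    m=(x>380)&(x<640)&(y<330)&(y>50)&(z>85)&(z<135)&(hsv[...,2]>130)
    m=cv2.morphologyEx(m.astype(np.uint8),cv2.MORPH_OPEN,np.ones((7,7)));print("shutter",rect(n,m,109))
E
```

```text
top cb [[612.2425945020482, -83.4848386483305], [652.8927226968874, -335.4714978956089], [399.65899208780803, -376.09253880489086], [358.826530687261, -123.21598899158116]] [ 505.9 -229.6] [255.2 256.5 256.2 256.5]
tray [[ 469.9 -147.8]
 [ 409.5 -263.2]] [[ 605.4 -220.5]
 [ 544.1 -336. ]] len 130.2915962545997 130.7844449385152 153.3837022010664 ctr [ 507.2 -241.9] yaw -28.325601095577518 -27.603780925742704
handle 0  [nan nan nan]
padcloud 57 [455.3 363.1 159.7] [442.5 353.3 149.9] [468.8 375.2 167.4]
shutter ((501.8853454589844, 202.14584350585938), (225.8590087890625, 219.8107147216797), 79.89070129394531)
side cb [[362.5957728016268, -122.67749010589], [610.1439655772838, -80.87890503306369], [650.3204434856818, -333.2199140602198], [400.39508594238674, -375.6373819084122]] [ 505.9 -228.1] [251.1 255.5 253.5 255.8]
handle 0  [nan nan nan]
padcloud 37 [454.6 361.1 157.7] [439.7 352.1 146.2] [469.4 378.2 165.1]
shutter ((509.302734375, 203.57379150390625), (216.14324951171875, 200.1396484375), 78.15086364746094)<stdin>:12: RuntimeWarning: Mean of empty slice.
  ret = um.true_divide(
```

```bash
cat >> h.py <<'E'
def Rz(a): c,s=np.cos(a),np.sin(a); return np.array([[c,-s,0],[s,c,0],[0,0,1]])
def Ry(a): c,s=np.cos(a),np.sin(a); return np.array([[c,0,s],[0,1,0],[-s,0,c]])
TUM=np.array([501.8,202.1,0]); TYAW=np.radians(-10.1)
def tum(x,y,z): return TUM+Rz(TYAW)@np.array([x,y,z],float)
def tool(Rtray,s=1):  # tool y = s*tray x, tool z = -tray z
    X,Z=Rtray[:,0],Rtray[:,2]; y=s*X; z=-Z; return np.c_[np.cross(y,z),y,z]
def tcp_for(grip,R): return np.asarray(grip)-6*R[:,2]
E
python3 - <<'E'
from h import *
np.set_printoptions(precision=2,suppress=True)
for q in [(250,85),(300,108),(273,95)]: print(ray("top",np.array(q)*.225+[264.5,179.5],85))
for q in [(700,118),(698,155)]: print("side",ray("side",np.array([(q[0]-400)*.25+204.5,q[1]*.225+229.5]),85))
R=tool(Rz(np.radians(-28)))
for s in(1,-1):
  print(s)
  R=tool(Rz(np.radians(-28)),s); print(ctrl.solve_ik(tcp_for([580.5,-281,69],R),R))
  for th,lx,lz in((0,20,180),(25,20,120),(45,20,100),(60,20,100)):
    Rt=Rz(TYAW)@Ry(-np.radians(th)); g=tum(lx,0,lz)+Rt@[163,0,61]; R=tool(Rt,s); print(th,g,ctrl.solve_ik(tcp_for(g,R),R))
  R=tool(Rz(TYAW+np.pi/2),s); print("lev",ctrl.solve_ik(tum(-75,152,200),R))
print(sensors.read_state()["eef_rot"])
E
```

```text
[[ 585.97 -258.84   85.  ]]
[[ 568.94 -296.21   85.  ]]
[[ 578.57 -276.05   85.  ]]
side [[ 587.12 -251.57   85.  ]]
side [[ 576.46 -281.27   85.  ]]
1
[-0.58  0.54  1.49 -0.    1.11 -0.1 ]
0 [681.96 170.01 241.  ] [ 0.12  0.48  1.2  -0.    1.46  0.3 ]
25 [641.55 177.21 244.17] [ 0.21  0.19  1.63 -0.2   0.92  0.48]
45 [592.5  185.94 258.39] [ 0.33  0.01  1.93 -0.67  0.59  0.95]
60 [549.72 193.56 271.66] None
lev [ 0.53  0.27  1.58 -0.    1.29 -0.87]
-1
None
0 [681.96 170.01 241.  ] None
25 [641.55 177.21 244.17] [ 0.21  0.19  1.63 -0.2   0.92 -2.66]
45 [592.5  185.94 258.39] [ 0.33  0.01  1.93 -0.67  0.59 -2.19]
60 [549.72 193.56 271.66] None
lev [ 0.53  0.27  1.58 -0.    1.29  2.28]
[[-0.91  0.42 -0.  ]
 [ 0.42  0.91 -0.  ]
 [ 0.   -0.   -1.  ]]
```

```bash
python3 - <<'E'
from h import *
np.set_printoptions(precision=2,suppress=True)
ctrl.gripper_to(0)
R=tool(Rz(TYAW+np.pi/2),1)
P=lambda tip:tum(-74,152,tip+25)
ctrl.move_ptp(P(185),R)
print(ctrl.move_l(P(88),vel=70), sensors.read_state()["force"])
ctrl.hold(.2); print(sensors.read_state()["force"])
ctrl.move_l(P(190),vel=200)
p,d=optics.grab_frame("top"); W=cloud("top",p,d)
cv2.imwrite("pics/lev.png",cv2.cvtColor(cv2.resize(p[90:290,90:360],(675,500)),cv2.COLOR_RGB2BGR)); print(sensors.read_state()["t"])
for yaw in(-30,-10,10,30,50):
  for lx in(20,40):
    o=[]
    for th in(45,50,55,60):
      Rt=Rz(np.radians(yaw))@Ry(-np.radians(th)); g=tum(lx,0,100)+Rt@[163,0,61]; R=tool(Rt); q=ctrl.solve_ik(tcp_for(g,R),R); o.append(None if q is None else np.round(q,2).tolist())
    print(yaw,lx,o)
E
```

```text
False [-0.4  -0.37 -0.5 ]
[ 0.77 -0.76 -0.14]
4.35
-30 20 [[0.41, 0.09, 1.84, -0.84, 0.87, 1.39], [0.46, 0.08, 1.89, -0.98, 0.88, 1.53], None, None]
-30 40 [[0.39, 0.12, 1.81, -0.83, 0.85, 1.36], [0.44, 0.11, 1.85, -0.98, 0.86, 1.51], None, None]
-10 20 [[0.33, 0.01, 1.93, -0.67, 0.58, 0.95], [0.37, -0.02, 2.0, -0.87, 0.54, 1.16], [0.41, -0.05, 2.06, -1.1, 0.53, 1.4], None]
-10 40 [[0.31, 0.05, 1.9, -0.65, 0.57, 0.92], [0.34, 0.01, 1.96, -0.85, 0.53, 1.13], [0.38, -0.01, 2.03, -1.1, 0.5, 1.38], None]
10 20 [[0.22, -0.04, 1.98, -0.08, 0.42, 0.11], [0.22, -0.09, 2.06, -0.13, 0.3, 0.15], [0.23, -0.13, 2.14, -0.24, 0.18, 0.27], None]
10 40 [[0.2, 0.0, 1.94, -0.05, 0.41, 0.06], [0.2, -0.05, 2.02, -0.08, 0.3, 0.09], [0.21, -0.09, 2.1, -0.15, 0.18, 0.17], None]
30 20 [[0.11, -0.04, 1.98, 0.59, 0.54, -0.83], [0.07, -0.09, 2.06, 0.8, 0.48, -1.04], [0.04, -0.14, 2.14, 1.05, 0.46, -1.3], [-0.01, -0.18, 2.22, 1.33, 0.47, -1.59]]
30 40 [[0.09, 0.0, 1.94, 0.61, 0.54, -0.85], [0.06, -0.05, 2.02, 0.81, 0.49, -1.06], [0.02, -0.09, 2.1, 1.07, 0.46, -1.32], [-0.02, -0.13, 2.18, 1.35, 0.47, -1.61]]
50 20 [[0.02, 0.01, 1.94, 0.83, 0.81, -1.33], [-0.04, -0.03, 2.0, 0.98, 0.82, -1.49], [-0.1, -0.06, 2.07, 1.13, 0.85, -1.65], [-0.17, -0.07, 2.13, 1.26, 0.9, -1.8]]
50 40 [[0.01, 0.05, 1.89, 0.83, 0.82, -1.33], [-0.05, 0.01, 1.96, 0.98, 0.83, -1.49], [-0.11, -0.01, 2.02, 1.13, 0.85, -1.65], [-0.17, -0.03, 2.08, 1.26, 0.9, -1.81]]
```

View pics/lev.png

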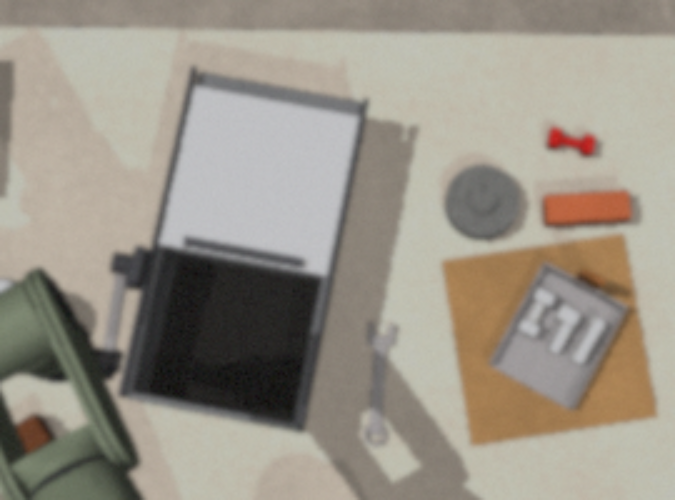

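The shutter now lies over the housing and the tub is open (dark area at 230,330). The lever stays down after release. Next I grip and lift the tray.

```bash
python3 - <<'E'
from h import *
np.set_printoptions(precision=2,suppress=True)
R=tool(Rz(np.radians(-28))); G=np.array([579.5,-279.5,69.])
s=lambda k:sensors.read_state()[k]
ctrl.gripper_to(50)
ctrl.move_ptp(tcp_for(G+[0,0,130],R),R)
print(ctrl.move_l(tcp_for(G,R),vel=120,threshold=15),s("force"))
ctrl.gripper_to(0,force=90); print(s("grip_width"),s("grasp_force"),s("force"))
ctrl.move_l(tcp_for(G+[0,0,15],R),vel=30); ctrl.hold(.2); print(s("force"),s("wrist_torque"))
ctrl.move_l(tcp_for(G+[0,0,140],R),vel=100)
for n in("top","side"):
    p,d=optics.grab_frame(n); np.savez(n+"1.npz",p=p,d=d)
    c=optics.camera_params(n);X=c["R"]@(G+[-70,40,100])+c["t"];u=c["mtx"]@X;u=(u[:2]/u[2]).astype(int)
    cv2.imwrite(f"pics/l_{n}.png",cv2.cvtColor(cv2.resize(p[max(u[1]-75,0):u[1]+75,u[0]-75:u[0]+75],(400,400)),cv2.COLOR_RGB2BGR))
cv2.imwrite("pics/l.png",np.hstack([cv2.imread("pics/l_top.png"),cv2.imread("pics/l_side.png")]))
print(s("t"))
E
```

```text
False [ 0.49 -0.38  0.08]
8.793411484184388 88.65845918655396 [-1.17  0.93  4.29]
[ 0.2  -0.19 -5.79] [-0.19 -0.2  -0.07]
11.2417
```

View pics/l.png

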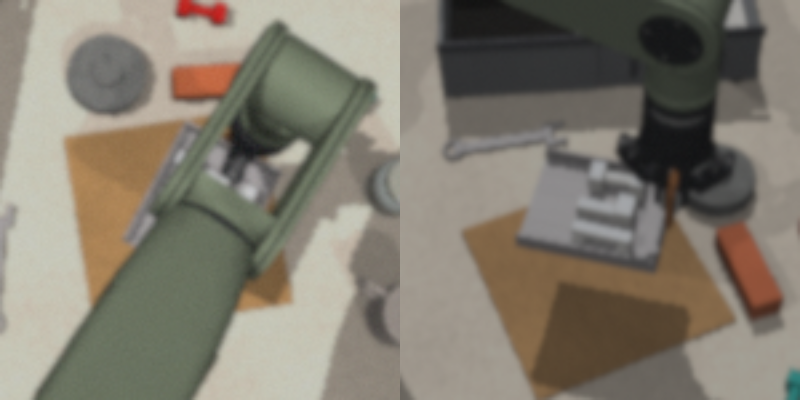

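Right panel (side): the tray hangs level from its handle at about (670,190), with all three castings still on it. Now I carry it over and tip it.

```bash
python3 - <<'E'
from h import *
np.set_printoptions(precision=2,suppress=True)
s=lambda k:sensors.read_state()[k]
def pose(th,lx,lz,yaw=TYAW):
    Rt=Rz(yaw)@Ry(-np.radians(th)); g=tum(lx,0,lz)+Rt@[163,0,61]; R=tool(Rt); return tcp_for(g,R),R
R=tool(Rz(np.radians(-28)))
ctrl.move_l(tcp_for([579.5,-279.5,250],R),vel=100)
P,R=pose(0,20,190); ctrl.move_l(P,R,vel=140)
for th,lz,v in((10,150,50),(18,115,50),(26,102,40),(34,100,30),(42,100,30),(50,100,30)):
    P,R=pose(th,20,lz); ctrl.move_l(P,R,vel=v); print(th,s("force"),s("wrist_torque"),s("t"))
ctrl.hold(.4)
p,d=optics.grab_frame("side"); np.savez("side2.npz",p=p,d=d)
cv2.imwrite("pics/tip.png",cv2.cvtColor(cv2.resize(p[80:260,140:380],(800,600)),cv2.COLOR_RGB2BGR))
print(s("force"),s("grip_width"))
E
```

```text
10 [-0.28 -1.27 -3.48] [-0.04 -0.07  0.02] 15.775
18 [ 0.92 -0.72 -4.37] [ 0.04  0.14 -0.04] 16.35
26 [ 0.36 -0.19 -4.27] [ 0.03  0.27 -0.01] 16.9417
34 [-0.06 -0.29 -1.52] [ 0.12  0.45 -0.03] 17.875
42 [-0.35  0.4  -2.42] [ 0.04  0.51 -0.07] 18.8417
50 [ 0.1   0.18 -2.73] [ 0.12  0.63 -0.01] 19.8083
[-0.17  0.87 -1.82] 9.175122665415774
```

View pics/tip.png

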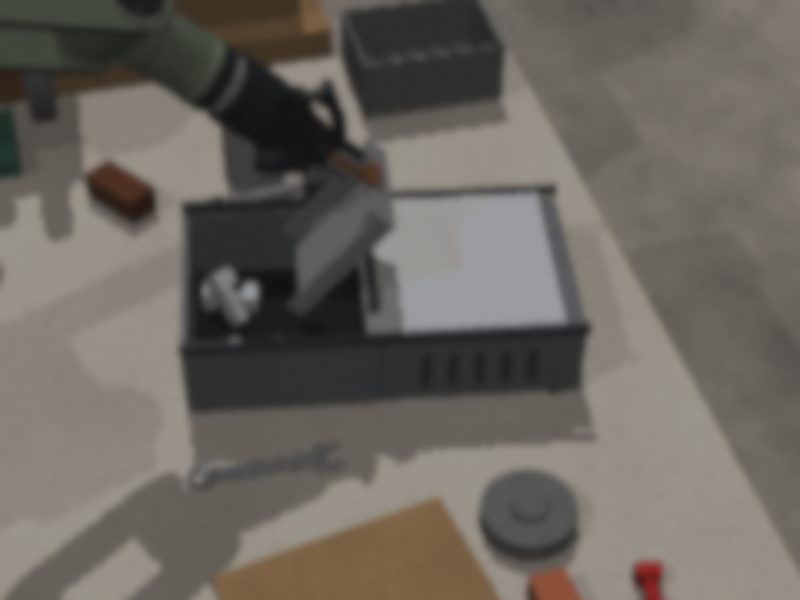

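Two castings lie in the tub at (232,295), and a third is just visible behind the near wall at (235,340). The load dropped by about 2 N. I level the tray, bring it back, check that it is empty, then lower it.

```bash
python3 - <<'E'
from h import *
np.set_printoptions(precision=2,suppress=True)
s=lambda k:sensors.read_state()[k]
def pose(th,lx,lz,yaw=TYAW):
    Rt=Rz(yaw)@Ry(-np.radians(th)); g=tum(lx,0,lz)+Rt@[163,0,61]; R=tool(Rt); return tcp_for(g,R),R
for th,lz in((50,140),(25,170),(0,200)):
    P,R=pose(th,20,lz); ctrl.move_l(P,R,vel=60)
Y=np.radians(-28);R=tool(Rz(Y)); G=np.array([505.9,-229,69])+Rz(Y)@[83,0,0]
ctrl.move_l(tcp_for(G+[0,0,180],R),R,vel=160)
ctrl.move_l(tcp_for(G+[0,0,40],R),vel=120); ctrl.hold(.3)
im=[]
for n in("side","top"):
    p,d=optics.grab_frame(n); np.savez(n+"3.npz",p=p,d=d); im.append(p)
a=cv2.resize(im[0][210:330,190:310],(400,400)); b=cv2.resize(im[1][150:280,130:260],(400,400))
cv2.imwrite("pics/chk.png",cv2.cvtColor(np.hstack([a,b]),cv2.COLOR_RGB2BGR))
W=cloud("side",*np.load("side3.npz").values()); L=(W-(G+[0,0,40]))@Rz(Y)  # tray axes rel. grip
m=(L[...,0]>-155)&(L[...,0]<-30)&(abs(L[...,1])<45)&(abs(L[...,2]+61)<25); Q=L[m]
A=np.c_[Q[:,:2],np.ones(len(Q))]; k=np.linalg.lstsq(A,Q[:,2],rcond=None)[0]; print(len(Q),"floor slopes",k, "expect",-61, s("t"))
E
```

```text
889 floor slopes [ -0.    -0.   -61.67] expect -61 28.075
```

View pics/chk.png

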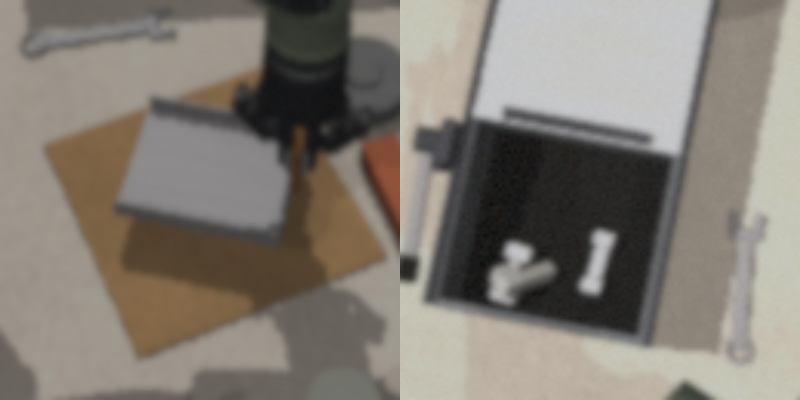

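The tray is empty and level (left panel). All three castings are in the tub at (510,270), (530,275) and (598,262) in the right panel. Now I lower the tray and release it.

```bash
python3 - <<'E'
from h import *
np.set_printoptions(precision=2,suppress=True)
s=lambda k:sensors.read_state()[k]
Y=np.radians(-28);R=tool(Rz(Y)); G=np.array([505.9,-229,69])+Rz(Y)@[83,0,0]
ctrl.move_l(tcp_for(G+[0,0,6],R),vel=60); ctrl.hold(.2)
print(ctrl.move_l(tcp_for(G-[0,0,2],R),vel=10,threshold=3),s("eef_pos")[2]-75,s("force"))
ctrl.gripper_to(40); ctrl.move_l(tcp_for(G+[0,0,130],R),vel=100)
ctrl.set_joints([.984,.207,1.542,0,1.393,-.15])
p,d=optics.grab_frame("top"); np.savez("top4.npz",p=p,d=d); hsv=cv2.cvtColor(p,cv2.COLOR_RGB2HSV)
cv2.imwrite("pics/end.png",cv2.cvtColor(cv2.resize(p[90:290,90:410],(800,500)),cv2.COLOR_RGB2BGR)); print(s("t"))
E
```

```text
True 0.8508042356979644 [ 0.35 -0.39  4.24]
34.475
```

View pics/end.png

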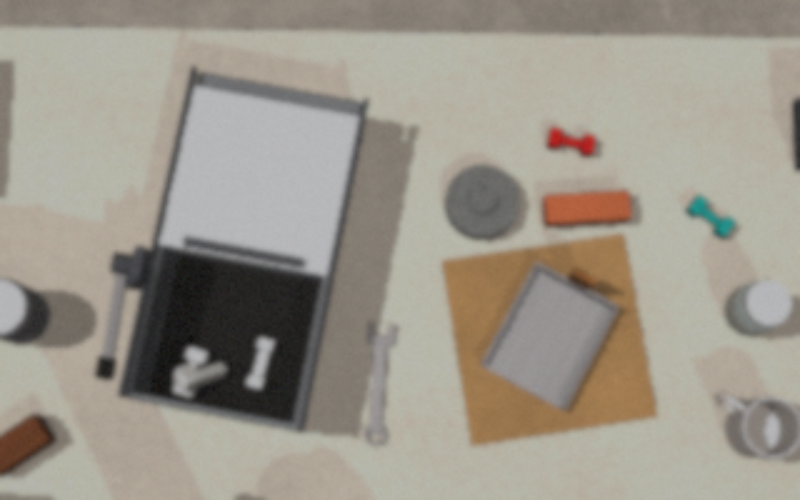

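The tray sits flat and centred on its cardboard: tray centre about (552,337), cardboard centre about (549,338). The lever is down, the castings are in the tub, and the other things haven't moved.

```bash
python3 -c "
from plant import ctrl
print(ctrl.finish_job())"
```

```text
the job is handed in; nothing more can be done
None
```

I handed the job in at about 34.5 s: the lever is snapped down with the shutter off the tub, all three castings are in the tub, and the empty tray is flat in the middle of its cardboard, with nothing else moved.

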